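Clamp the microtube rack, switch on and start the mixer

ROBOT

A 7-joint arm with a two-finger parallel gripper is mounted at the origin on the work surface. World frame = base frame: x ahead of the robot, y to its left, z up, the work surface at z = 0. Lengths are in m, angles in rad, forces in N, time in s.
With the tool pointing down it reaches from about 0.4 to 0.85 m from the base axis. Payload 10.4 kg.
Tool frame: the origin (TCP) lies midway between the tips of the shut fingers; the grasp point (between the pads) lies 19 mm behind it; z points along the fingers, x is the direction in which the jaws open and shut, and the axes are right-handed (so a half turn about z gives the same grasp; the last joint's range is limited). The gripper opens to 85 mm and grips with 20 to 120 N. Pads are 22 mm wide; open, the fingers measure 114 mm over their backs; the gripper's body (76 mm by 85 mm) begins 54 mm behind the grasp point. The pads swing forward as they close: fully open they stand 13 mm farther back than shut.
Start: joints at [-1.19, 0.332, -0.065, 1.46, 0.022, 1.35, -0.088], TCP at [0.246, 0.575, 0.231] pointing down, gripper open.
Joint ranges: [-2.6, 2.6], [-0.5, 2.12], [-1.47, 1.34], [0.16, 2.42], [-1.27, 4.41], [0.06, 2.06], [-2.6, 2.6]. Speed limits (rad/s): [2.22, 2.22, 2.79, 2.79, 3.14, 3.14, 3.14].

INTERFACE

Orientations are given as a unit quaternion [x, y, z, w].
In Python, from workcell import telemetry, eyes, order gives the robot as it stands.
- The arm moves only by the tool servo_tool, never from a script. Its argument "deltas" is a list of rows, each a list of 3 entries, a list of its own where there are three numbers: the shift along the tool's x, y, z in cm, then the turn about the tool's z in rad, then the finger opening in cm, from 0 to 8.54. A call has 1 to 12 rows; each row shifts and turns the pose as measured when the row begins, along the tool's axes as they then stand; what a row does not reach is not made up. A row lasts 1/12 s, in which the tool goes at most 41.7 mm and 7.16 degrees, less where a joint would pass 70% of its speed; a pose out of reach is approached as far as the arm can. A call is refused whole if a number of a shift passes 4.17 or a number of a turn 0.125, either way. A call with a gripper value outside its range is refused whole. The fingers move at their own pace and stop on an object; "force" is the grip in N (left out, the last holds). Time passes only in rows, so rows that do not move let the fingers close. It gives the time, the measured TCP pose, the force and the opening at its end, in the units of the state.
- telemetry.get_obs(): the state, without advancing time (a new reading comes with each control period).
- eyes.camera(name): name is "side" or "top" or "wrist"; returns (picture, depth): 384x512x3 uint8, blue, green, red; 384x512 float32, m along the optical axis (not along the pixel's ray), 0 where there is no reading.
- eyes.calibration(name): a dict with "fx", "fy", "cx", "cy" (pixels), "distortion" ([k1, k2, p1, p2, k3] as OpenCV has them; the pictures are not rectified), "rvec" (rotation vector, rad) and "tvec" (3), from world to camera coordinates, as OpenCV has them. Camera axes: x right, y down, z forward; pixel columns grow to the right and rows downward; lengths in m; the calibration is good to about 2 mm. A picture is of the moment at which its call begins: read the wrist's pose just before it. calibration takes no time and is no camera call; for the wrist camera it gives the pose at the moment of the call.
- order.hand_in(): hands the job in, once; it reports no verdict.
The state is a dict: "clock": time; "joint_pos": joint angles; "joint_velocities": joint speeds; "tau": joint torques, N m; "position": TCP position; "ee_rot": TCP orientation; "ft_force": force on the tool from outside, world axes, zero at the start; "torque": the same for the moment, N m; "grip_width": opening from 0.0 (shut) to 1.0 (fully open).
Only numpy, scipy, OpenCV 4.12 (cv2) and the standard library are available. Lean on these libraries where they do the work, as an engineer would, in place of code of your own. Each camera call takes 0.05 s, during which the arm holds its last target. There are 200 camera calls.

TASK

Get the tube mixer going by pressing with closed fingertips only: first push the mixer's raised clamp bar all the way down over the tube rack, then switch on the power supply by pressing the raised end of its rocker fully down, then press the long key on the key console all the way in and let it come up again. Keep to that order, do not press the two small keys, do not pick up or push aside the rack or anything else standing about, and finish with the clamp down, the rocker on and the hand clear.

Things in the scene. Friction and masses are not known exactly. Their poses are not given: they have to be found in the camera images.
- mixer: White microtube mixer, fixed to the table: casing 200 (x) x 180 (y) mm, 54 mm high, with an aluminium plate on top (upper face at 62 mm) that carries the tube rack inside a low lip. Origin: centre of the underside on the table; its z is up. The clamp bar is hinged at its +x (far) end.
- clamp_press (a point): Fixed point on the mixer at which to push the clamp bar down: 60 mm to the -x side of the mixer's centre, on its middle line, 105 mm above the table. It is the point where the bar's upper face lies when the clamp is down; the raised bar passes above it (by 135 mm x tan of the clamp angle), so fingertips coming straight down over this point, from 100 mm above it, meet the bar and push it home. Clear of the tubes.
- clamp_pad (a point): Middle of the upper face of the clamp bar's wide end pad (46 mm along the bar x 38 mm wide, 6 mm thick, plain steel); it moves with the bar, 150 mm from the hinge axis, bar 20 mm wide.
- clamp (a joint): Angle of the clamp bar in rad: 0 = fully down (level, over the rack), grows as its near end is raised; starts between 0.25 and 0.45. The hinge is stiff (about 1.5 to 3 N at clamp_press moves it down), it stays where it is left and has a hard stop at 0.
- tube_rack: White loose rack 85 x 106 x 30 mm with 16 capped microtubes standing 10 mm above it (top 103 mm above the table), sitting on the mixer plate under the clamp bar. Origin: centre of its underside. Must stay where it is; do not lift it.
- supply: White power supply box, fixed to the table: 130 (x) x 170 (y) x 70 mm high, with one white paddle rocker in a black frame (70 x 44 mm, 5 mm high) on top, 30 mm to the +y side of its centre. Origin: centre of the underside; z up. It may stand to the left or the right of the mixer.
- rocker_raised (a point): Point on the upper face of the rocker's half on the supply's +x side (far end), 18 mm from the rocker's pivot line, midway across; this half is raised at the start. It moves with the rocker: about 88 mm above the table when off, 82 mm when on, where this half is level. Press straight down here.
- rocker (a joint): Rocker angle in rad: 0 = off (start; far half raised, near half level), 0.36 = fully on (far half pressed level). Rocker 56 mm long along the supply's x, 30 mm wide, pivot line 82 mm above the table. Takes about 3 to 4 N at rocker_raised and stays where it is left.
- console: Key console with a grey top, fixed to the table: 140 (x) x 170 (y) mm, 46.5 mm high, with three keys of the same light plastic. Origin: centre of the underside; z up. It stands on the other side of the mixer from the power supply.
- start_key_top (a point): Middle of the top of the long key, 24 (x) x 80 (y) mm, standing 12 mm above the console top (58.5 mm above the table); it is 34 mm to the -x (near) side of the console's centre.
- start_key (a joint): Travel of the long key in m: 0 = up, 0.006 = fully in. Sprung: needs about 4 N to go fully in and comes up by itself.
- round_key (a joint): Travel of the small round key (24 mm across), 36 mm to the +x and 42 mm to the +y side of the console's centre: 0 = up, 0.006 = in. Leave alone.
- square_key (a joint): Travel of the small square key (22 mm), 36 mm to the +x and 42 mm to the -y side of the console's centre: 0 = up, 0.006 = in. Leave alone.
- jar: Small loose screw-top jar, 34 mm across, 45 mm high, standing on top of the supply about 85 mm to the -y side of its rocker. Origin: centre of underside. Leave alone.
- wash_bottle: Loose white bottle, 56 mm across, 150 mm high. Origin: centre of underside. Leave alone.
- tip_box: Loose blue box full of white pipette tips, 85 x 120 x 50 mm (tips 6 mm higher). Origin: centre of underside. Leave alone.
- beaker: Loose glass beaker, 60 mm across, 70 mm high. Origin: centre of underside. Leave alone.
- vial: Loose amber vial, 26 mm across, 50 mm high. Origin: centre of underside. Leave alone.
- scanner: Loose handheld scanner about 130 mm long, 35 mm high, lying on the table beyond the mixer. Origin: underside of its head. Leave alone.
There are look-alikes about, which are no part of the job. What is shaped like the supply but orange or purple is not meant.

How it is judged:
On the way, in this order (a step that is already met when the one before it is completed fails the run):
1. the clamp bar is pushed fully down (value of joint clamp below 0.05 rad), for 0.1 s.
2. the rocker is pressed fully on (value of joint rocker above 0.3 rad), for 0.1 s.
3. the long key is pressed in (value of joint start_key above 0.0045 m), for 0.05 s.
4. the long key has come up again (value of joint start_key below 0.0015 m), for 0.1 s.
At the end, for the whole second after the job is handed in: Clamp bar within 0.06 rad of fully down, rocker at more than 0.28 of its 0.36 rad, all three keys up (within 1.5 mm), tube rack at rest within 15 mm and every loose bystander within 30 mm of where it started (value of joint clamp below 0.06 rad and value of joint rocker above 0.28 rad and value of joint each of start_key, round_key, square_key below 0.0015 m and not (distance of tube_rack from where it was at the start of the episode above 0.015 m) and linear speed of tube_rack below 0.02 m/s and not (distance of jar from where it was at the start of the episode above 0.03 m) and not (distance of wash_bottle from where it was at the start of the episode above 0.03 m) and not (distance of tip_box from where it was at the start of the episode above 0.03 m) and not (distance of beaker from where it was at the start of the episode above 0.03 m) and not (distance of vial from where it was at the start of the episode above 0.03 m) and not (distance of scanner from where it was at the start of the episode above 0.03 m)); the robot touches nothing.
It fails at once if the rocker is pressed before the clamp bar is down (value of joint rocker above 0.1 rad and value of joint clamp above 0.07 rad).
It fails at once if the long key is pressed before the clamp is down and the power on (value of joint start_key above 0.003 m and (value of joint clamp above 0.07 rad or value of joint rocker below 0.27 rad)).
It fails at once if a small key is pressed (value of joint any of round_key, square_key above 0.003 m).
It fails at once if the tube rack is lifted or shifted out of its place (distance of tube_rack from where it was at the start of the episode above 0.015 m).
It fails at once if a bystander is picked up, knocked or pushed aside (distance of any of jar, wash_bottle, tip_box, beaker, vial, scanner from where it was at the start of the episode above 0.03 m).
It also fails if it takes over 54 s, if anything falls off the work surface, if the arm or the gripper's body presses on something with over 40 N, if the wrist force passes 120 N, or if a joint passes its speed limit or range.

## Working session

There is one attempt and no reset: what is moved stays moved. The work goes in short steps, Python scripts to look and compute and a tool call to move; the robot and the scene stay as the last step left them, time stands still between calls to the robot, and variables do not carry over. Pictures are saved under pics/ and viewed, about 8 in all and at most 12, crops included, and the job is handed in when it is done.

Besides the shell and the picture viewer there is one more tool, called after "Emit:" in YAML: its name, and indented under it one key for each argument. servo_tool: Moves the arm, as the interface text tells. Its arguments: {"type":"object","properties":{"deltas":{"type":"array"},"force":{"type":"number"}},"required":["deltas"]}

```bash
mkdir -p pics
cat > h.py <<'E'
import numpy as np, cv2
from workcell import telemetry, eyes, order
from scipy.spatial.transform import Rotation as R
def cal(n):
    c=eyes.calibration(n); K=np.array([[c['fx'],0,c['cx']],[0,c['fy'],c['cy']],[0,0,1.]])
    return K,np.array(c['distortion'],float),np.array(c['rvec'],float).ravel(),np.array(c['tvec'],float).ravel()
def cloud(n,d,C):
    K,D,r,t=C; h,w=d.shape
    uv=np.stack(np.meshgrid(np.arange(w),np.arange(h)),-1).reshape(-1,1,2).astype(np.float64)
    p=cv2.undistortPoints(uv,K,D).reshape(h,w,2)
    c=np.dstack([p*d[...,None],d]); Rm=cv2.Rodrigues(r)[0]
    W=(c.reshape(-1,3)-t)@Rm; W=W.reshape(h,w,3); W[d<=0]=np.nan; return W
E
python3 - <<'E'
from h import *
o=telemetry.get_obs(); print({k:np.round(v,3) for k,v in o.items()})
for n in ['top','side']:
    C=cal(n); im,d=eyes.camera(n); W=cloud(n,d,C)
    np.savez(n+'.npz',im=im,d=d,W=W,K=C[0],D=C[1],r=C[2],t=C[3]); cv2.imwrite(f'pics/{n}0.png',im)
    print(n,C)
E
```

```text
{'clock': np.float64(0.0), 'joint_pos': array([-1.19 ,  0.333, -0.065,  1.461,  0.022,  1.35 , -0.089]), 'joint_velocities': array([ 0.   ,  0.   ,  0.002, -0.001,  0.   ,  0.   ,  0.001]), 'tau': array([-1.0000e-03, -6.2545e+01,  4.9000e-02, -3.9161e+01,  1.6000e-02,
        1.0000e-02,  0.0000e+00]), 'position': array([0.245, 0.574, 0.231]), 'ee_rot': array([ 0.835,  0.551, -0.001,  0.   ]), 'ft_force': array([-0.936, -0.261,  0.109]), 'torque': array([ 0.021, -0.06 ,  0.028]), 'grip_width': np.float64(1.004)}
top (array([[394.09664221,   0.        , 254.96836762],
       [  0.        , 394.09664221, 192.51643252],
       [  0.        ,   0.        ,   1.        ]]), array([0.03588117, 0.        , 0.        , 0.        , 0.        ]), array([ 2.17881988, -2.12397089,  0.15841388]), array([-0.09702801,  0.55191931,  1.15218253]))
side (array([[410.68134062,   0.        , 257.73104005],
       [  0.        , 410.68134062, 190.35099721],
       [  0.        ,   0.        ,   1.        ]]), array([-0.01220702,  0.        ,  0.        ,  0.        ,  0.        ]), array([ 2.14632239, -0.31935281,  0.18554529]), array([-0.51670226,  0.11858729,  1.09089899]))
```

View pics/top0.png

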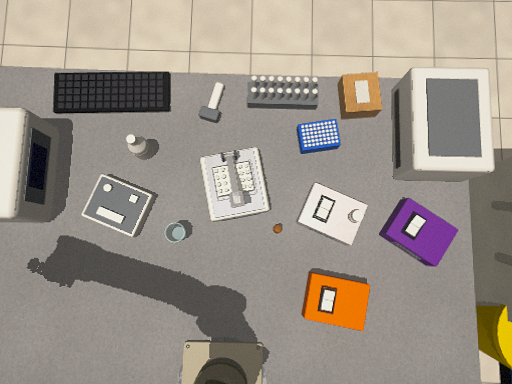

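View pics/side0.png

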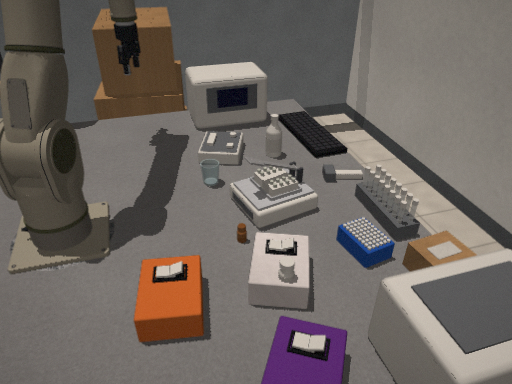

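The top view shows the mixer at (235,184), the white supply at (332,213) with its rocker at (323,207) and the jar at (355,215), and the console at (118,205) with its long key at (110,214). The beaker is at (176,231), the vial at (278,228) and the bottle at (136,145). The orange and purple boxes are decoys.

Run:
```python
from h import *
T=np.load('top.npz'); W=T['W']; im=T['im']
S=np.load('side.npz')['W']
def rect(name,W,box,z0,z1):
    u0,u1,v0,v1=box; P=W[v0:v1,u0:u1].reshape(-1,3); P=P[(P[:,2]>z0)&(P[:,2]<z1)]
    r=cv2.minAreaRect(P[:,:2].astype(np.float32)); print(name,len(P),'zmed %.4f'%np.median(P[:,2]),'c',np.round(r[0],4),'size',np.round(r[1],4),'ang %.2f'%r[2]); return P
rect('supply',W,(290,375,175,250),.06,.076)
rect('supply frame+rocker',W,(308,340,190,228),.0735,.1)
rect('rocker hi',W,(308,340,190,228),.083,.1)
rect('jar',W,(342,370,200,230),.1,.13)
rect('console',W,(75,160,170,240),.035,.052)
rect('longkey',W,(90,130,203,228),.054,.07)
rect('keys',W,(98,145,180,203),.054,.07)
rect('mixer',W,(195,275,145,225),.045,.066)
rect('mixer all',W,(195,275,145,225),.04,.25)
rect('bar',W,(215,260,150,215),.112,.25)
P=rect('bar pad',W,(228,250,190,212),.112,.25)
rect('scene bottle',W,(120,155,125,165),.03,.2)
rect('beaker',W,(160,192,218,246),.02,.1); rect('vial',W,(268,288,218,240),.02,.1)
# side frames world bboxes
def sd(name,x,y,r,z0,z1):
    P=S.reshape(-1,3); m=(np.hypot(P[:,0]-x,P[:,1]-y)<r)&(P[:,2]>z0)&(P[:,2]<z1); P=P[m]
    rr=cv2.minAreaRect(P[:,:2].astype(np.float32)); print('side',name,len(P),np.median(P[:,2]),np.round(rr[0],4),np.round(rr[1],4),rr[2])
for v,u in[(198,327),(207,323),(216,319),(214,110),(187,107),(199,134),(184,235),(200,237),(160,230)]: print((u,v),np.round(W[v,u],3))
cv2.imwrite('pics/crop.png',cv2.resize(np.hstack([im[140:230,195:285],im[165:255,290:380],im[165:255,75:165]]),None,fx=2.9,fy=2.9,interpolation=cv2.INTER_CUBIC))
```

```text
supply 2207 zmed 0.0692 c [ 0.4961 -0.3117] size [0.1726 0.131 ] ang 67.06
supply frame+rocker 301 zmed 0.0808 c [ 0.5076 -0.2852] size [0.1094 0.0815] ang 0.22
rocker hi 102 zmed 0.0860 c [ 0.5089 -0.2851] size [0.0293 0.0533] ang 67.10
jar 109 zmed 0.1137 c [ 0.4871 -0.3721] size [0.0308 0.0284] ang 84.72
console 2318 zmed 0.0458 c [0.5071 0.3287] size [0.1707 0.14  ] ang 69.05
longkey 222 zmed 0.0583 c [0.4781 0.3526] size [0.1041 0.0348] ang 78.26
keys 104 zmed 0.0577 c [0.5358 0.3168] size [0.1051 0.0317] ang 68.52
mixer 2250 zmed 0.0595 c [ 0.5797 -0.0179] size [0.2   0.179] ang 12.45
mixer all 3911 zmed 0.0628 c [ 0.5791 -0.0178] size [0.2027 0.1796] ang 12.37
bar 444 zmed 0.1528 c [ 0.5772 -0.0189] size [0.1624 0.0374] ang 12.19
bar pad 225 zmed 0.1641 c [ 0.5218 -0.0309] size [0.049  0.0374] ang 12.19
scene bottle 437 zmed 0.1001 c [0.6779 0.2643] size [0.05   0.0564] ang 46.56
beaker 203 zmed 0.0634 c [0.4286 0.1482] size [0.0575 0.0576] ang 29.00
vial 54 zmed 0.0486 c [ 0.4477 -0.1497] size [0.0207 0.0198] ang 0.06
(327, 198) [ 0.539 -0.294  0.074]
(323, 207) [ 0.511 -0.282  0.079]
(319, 216) [ 0.485 -0.27   0.08 ]
(110, 214) [0.477 0.34  0.059]
(107, 187) [0.557 0.356 0.056]
(134, 199) [0.523 0.274 0.056]
(235, 184) [ 0.561 -0.027  0.146]
(237, 200) [ 0.515 -0.035  0.166]
(230, 160) [ 0.637 -0.008  0.107]
```

View pics/crop.png

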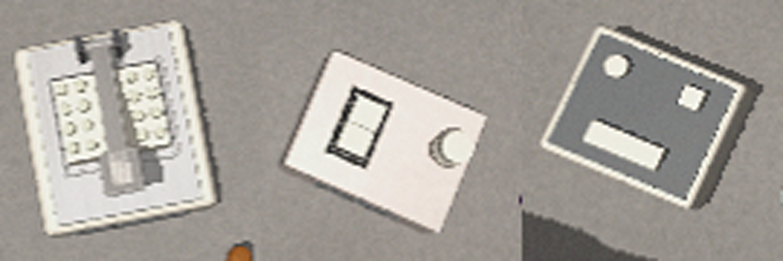

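Run:
```python
from h import *
S=np.load('side.npz'); W=S['W']
for n,p in dict(press_pad=(.5211,-.0308,.166),rocker=(.5246,-.292,.088),rockernear=(.492,-.278,.082),key=(.4753,.3409,.0585),round=(.5557,.355,.0585)).items():
    uv=cv2.projectPoints(np.array([p]),S['r'],S['t'],S['K'],S['D'])[0].ravel(); u,v=np.round(uv).astype(int)
    print(n,(u,v),'expect',p,'side depth sees',np.round(W[v,u],3),S['im'][v,u])
```

```text
press_pad (np.int64(255), np.int64(159)) expect (0.5211, -0.0308, 0.166) side depth sees [ 0.524 -0.023  0.161] [123 126 130]
rocker (np.int64(289), np.int64(243)) expect (0.5246, -0.292, 0.088) side depth sees [ 0.523 -0.296  0.091] [185 197 207]
rockernear (np.int64(274), np.int64(243)) expect (0.492, -0.278, 0.082) side depth sees [ 0.493 -0.279  0.084] [187 200 208]
key (np.int64(211), np.int64(137)) expect (0.4753, 0.3409, 0.0585) side depth sees [0.474 0.343 0.058] [186 198 207]
round (np.int64(233), np.int64(133)) expect (0.5557, 0.355, 0.0585) side depth sees [0.557 0.353 0.058] [183 195 204]
```

Emit:
servo_tool:
  deltas:
    - [[0,0,-1.5],0,0]
    - [[-1.9,2.0,-1.5],0,0]
    - [[-1.9,2.1,0],0,0]
    - [[-1.9,2.1,0],0,0]
    - [[-1.9,2.1,0],0,0]
    - [[-1.9,2.1,0],0,0]
    - [[-1.9,2.1,0],0,0]
    - [[-1.9,2.1,0],0,0]
    - [[-1.9,2.1,0],0,0]
    - [[-1.9,2.1,0],0,0]
    - [[-1.9,2.1,0],0,0]
    - [[-1.9,2.1,0],0,0]
  force: 40

```text
clock: 1.1
position: [0.3744, 0.2828, 0.2564]
ee_rot: [0.831, 0.556, -0.006, 0.001]
ft_force: [1.0, 0.0, 0.8]
grip_width: 0.0
```

Emit:
servo_tool:
  deltas:
    - [[-2.1,2.3,0],0,0]
    - [[-2.1,2.3,0],0,0]
    - [[-2.1,2.3,0],0,0]
    - [[-2.1,2.3,0],0,0]
    - [[-2.1,2.3,0],0,0]
    - [[-2.1,2.3,0],0,0]
    - [[-2.1,2.3,0],0,0]
    - [[-2.1,2.3,0],0,0]
    - [[-2.1,2.3,0],0,0]
    - [[-2.1,2.3,0],0,0]
    - [[-1.0,1.2,0],0,0]
    - [[0,0,0],0,0]

```text
clock: 2.1
position: [0.5169, -0.0364, 0.2556]
ee_rot: [0.833, 0.553, -0.007, 0.001]
ft_force: [0.2, 0.4, 0.0]
grip_width: -0.004
```

Emit:
servo_tool:
  deltas:
    - [[0,0,0],-0.11,0]
    - [[0,0,0],-0.11,0]
    - [[0,0,0],-0.11,0]
    - [[0,0,0],-0.11,0]
    - [[0,0,0],-0.11,0]
    - [[0,0,0],-0.08,0]
    - [[0,0,0],0,0]

```text
clock: 2.68
position: [0.5144, -0.0333, 0.2533]
ee_rot: [0.609, 0.793, -0.009, -0.003]
ft_force: [-0.9, -0.6, 0.1]
grip_width: -0.001
```

```bash
cat >> h.py <<'E'
def go(p):
    o=telemetry.get_obs(); M=R.from_quat(o['ee_rot']).as_matrix()
    print('pos',np.round(o['position'],4),'F',np.round(o['ft_force'],1),'tool-y yaw',np.degrees(np.arctan2(M[1,1],M[0,1])).round(1),'z',M[:,2].round(3),'delta cm',np.round(100*M.T@(np.array(p)-o['position']),2),'t',o['clock'])
E
python3 -c "
from h import *
go((.5211,-.0308,.175))"
```

```text
pos [ 0.5144 -0.0333  0.2533] F [-0.9 -0.6  0.1] tool-y yaw 14.9 z [-0.016 -0.01  -1.   ] delta cm [0.12 0.86 7.81] t 2.6833
```

Emit:
servo_tool:
  deltas:
    - [[0.1,0.8,0],0,0]
    - [[0,0,2.5],0,0]
    - [[0,0,2.5],0,0]
    - [[0,0,2],0,0]
    - [[0,0,0],0,0]

```text
clock: 3.1
position: [0.5231, -0.0267, 0.1816]
ee_rot: [0.614, 0.79, -0.007, -0.003]
ft_force: [-0.6, -0.8, -0.6]
grip_width: 0.001
```

```bash
python3 -c "
from h import *
go((.5211,-.0308,.105))"
```

```text
pos [ 0.5231 -0.0267  0.1816] F [-0.6 -0.8 -0.6] tool-y yaw 14.3 z [-0.013 -0.008 -1.   ] delta cm [-0.31 -0.18  7.66] t 3.1
```

Emit:
servo_tool:
  deltas:
    - [[-0.3,-0.2,0],0,0]
    - [[0,0,1.2],0,0]
    - [[0,0,1.2],0,0]
    - [[0,0,1.2],0,0]
    - [[0,0,1.2],0,0]
    - [[0,0,1.2],0,0]
    - [[0,0,0.8],0,0]

```text
clock: 3.68
position: [0.525, -0.0296, 0.1143]
ee_rot: [0.616, 0.788, -0.004, 0.0]
ft_force: [-1.2, -0.8, 1.7]
grip_width: -0.0
```

```bash
python3 -c "
from h import *
go((.5211,-.0308,.105))"
```

```text
pos [ 0.525  -0.0296  0.1143] F [-1.2 -0.8  1.7] tool-y yaw 14.0 z [-0.005 -0.007 -1.   ] delta cm [-0.01 -0.4   0.93] t 3.6833
```

Emit:
servo_tool:
  deltas:
    - [[0,-0.3,0.5],0,0]
    - [[0,0,0.5],0,0]
    - [[0,0,0.4],0,0]
    - [[0,0,0.4],0,0]
    - [[0,0,0.4],0,0]

```text
clock: 4.1
position: [0.5223, -0.0306, 0.1045]
ee_rot: [0.617, 0.787, -0.001, -0.003]
ft_force: [-23.2, 1.3, 46.4]
grip_width: 0.001
```

```bash
python3 -c "
from h import *
go((.5211,-.0308,.105))"
```

```text
pos [ 0.5223 -0.0306  0.1045] F [-23.2   1.3  46.4] tool-y yaw 13.8 z [-0.005  0.001 -1.   ] delta cm [ 0.01 -0.12 -0.05] t 4.1
```

Emit:
servo_tool:
  deltas:
    - [[0,0,0],0,0]
    - [[0,0,0],0,0]
    - [[0,0,-2],0,0]
    - [[0,0,-2.5],0,0]
    - [[0,0,-3],0,0]
    - [[0,0,0],0.11,0]
    - [[0,0,0],0.11,0]
    - [[0,0,0],0.11,0]
    - [[0,0,0],0.11,0]
    - [[0,0,0],0.11,0]
    - [[0,0,0],0.1,0]
    - [[0,0,0],0,0]

```text
clock: 5.1
position: [0.5241, -0.0312, 0.1865]
ee_rot: [0.845, 0.534, 0.002, -0.001]
ft_force: [0.2, -0.3, -0.3]
grip_width: -0.001
```

```bash
python3 -c "
from h import *
go((.5246,-.292,.15))"
```

```text
pos [ 0.5241 -0.0312  0.1865] F [ 0.2 -0.3 -0.3] tool-y yaw -25.4 z [ 0.002  0.004 -1.   ] delta cm [-23.55  11.23   3.54] t 5.1
```

Emit:
servo_tool:
  deltas:
    - [[-2.4,1.1,0],-0.04,0]
    - [[-2.4,1.1,0],0,0]
    - [[-2.4,1.1,0],0,0]
    - [[-2.4,1.1,0],0,0]
    - [[-2.4,1.1,0],0,0]
    - [[-2.4,1.1,0],0,0]
    - [[-2.4,1.1,0],0,0]
    - [[-2.4,1.1,0],0,0]
    - [[-2.4,1.1,0],0,0]
    - [[-1.2,0.6,0],0,0]
    - [[0,0,0],0,0]

```text
clock: 6.02
position: [0.5359, -0.2905, 0.1833]
ee_rot: [0.82, 0.572, 0.002, -0.001]
ft_force: [-0.7, 0.1, -0.3]
grip_width: 0.0
```

```bash
python3 -c "
from h import *
go((.5246,-.292,.1))
C=cal('top'); im,d=eyes.camera('top'); W=cloud('top',d,C)
P=W[150:215,215:260].reshape(-1,3); print('mixer max z',np.nanmax(P[:,2]))
for p in [(.5147,-.0322,.105),(.5211,-.0308,.105),(.55,-.0245,.105),(.58,-.018,.105)]:
    u,v=np.round(cv2.projectPoints(np.array([p]),C[2],C[3],C[0],C[1])[0].ravel()).astype(int); print(W[v,u].round(3))
cv2.imwrite('pics/t1.png',cv2.resize(im[140:260,190:390],None,fx=3,fy=3))
"
```

```text
pos [ 0.5359 -0.2905  0.1833] F [-0.7  0.1 -0.3] tool-y yaw -20.2 z [ 0.003  0.004 -1.   ] delta cm [-0.57 -1.02  8.33] t 6.0167
mixer max z 0.11375101322683638
[ 0.514 -0.032  0.103]
[ 0.522 -0.032  0.108]
[ 0.551 -0.025  0.105]
[ 0.58  -0.019  0.104]
```

View pics/t1.png

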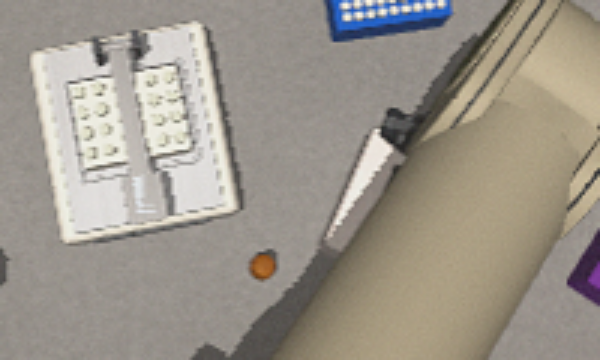

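The crop shows the bar level over the rack, with its pad at crop pixel (147,200). Depth along the bar is a steady 103–108 mm, so the clamp is down and the rack has not moved. Next is the rocker.

Emit:
servo_tool:
  deltas:
    - [[-0.6,-1.0,1],0.04,0]
    - [[0,0,2.0],0,0]
    - [[0,0,2.0],0,0]
    - [[0,0,1.2],0,0]
    - [[0,0,0],0,0]

```text
clock: 6.48
position: [0.5263, -0.2854, 0.1193]
ee_rot: [0.828, 0.561, 0.004, -0.001]
ft_force: [-1.5, 0.2, -0.6]
grip_width: 0.002
```

```bash
python3 -c "
from h import *
go((.5246,-.292,.082))"
```

```text
pos [ 0.5263 -0.2854  0.1193] F [-1.5  0.2 -0.6] tool-y yaw -21.8 z [ 0.005  0.006 -1.   ] delta cm [-0.71  0.08  3.73] t 6.4833
```

Emit:
servo_tool:
  deltas:
    - [[-0.7,0.1,0],0.02,0]
    - [[0,0,1.0],0,0]
    - [[0,0,1.0],0,0]
    - [[0,0,0.6],0,0]
    - [[0,0,0],0,0]

```text
clock: 6.9
position: [0.5266, -0.2909, 0.0931]
ee_rot: [0.833, 0.554, 0.005, -0.0]
ft_force: [0.8, 0.1, -0.5]
grip_width: -0.001
```

```bash
python3 -c "
from h import *
go((.5246,-.292,.082))"
```

```text
pos [ 0.5266 -0.2909  0.0931] F [ 0.8  0.1 -0.5] tool-y yaw -22.7 z [ 0.008  0.007 -1.   ] delta cm [-0.19 -0.15  1.11] t 6.9
```

Emit:
servo_tool:
  deltas:
    - [[-0.2,-0.2,0.3],0,0]
    - [[0,0,0.4],0,0]
    - [[0,0,0.4],0,0]
    - [[0,0,0.3],0,0]
    - [[0,0,0.3],0,0]
    - [[0,0,0.3],0,0]

```text
clock: 7.4
position: [0.5259, -0.2926, 0.0818]
ee_rot: [0.833, 0.554, 0.009, -0.0]
ft_force: [-14.9, 11.2, 39.2]
grip_width: 0.002
```

```bash
python3 -c "
from h import *
go((.5246,-.292,.082))"
```

```text
pos [ 0.5259 -0.2926  0.0818] F [-14.9  11.2  39.2] tool-y yaw -22.7 z [ 0.014  0.011 -1.   ] delta cm [ 0.01 -0.15 -0.02] t 7.4
```

Emit:
servo_tool:
  deltas:
    - [[0,0,0],0,0]
    - [[0,0,0],0,0]
    - [[0,0,-1.5],0,0]
    - [[0,0,-3],0,0]
    - [[0,0,-4],0,0]
    - [[0,0,-4],0,0]
    - [[2.4,-1.2,0],0,0]
    - [[2.4,-1.2,0],0,0]
    - [[2.4,-1.2,0],0,0]
    - [[2.4,-1.2,0],0,0]
    - [[2.4,-1.2,0],0,0]
    - [[2.4,-1.2,0],0,0]

```text
clock: 8.4
position: [0.5097, -0.1352, 0.2113]
ee_rot: [0.836, 0.548, 0.006, -0.0]
ft_force: [0.1, 0.0, -0.4]
grip_width: 0.004
```

Emit:
servo_tool:
  deltas:
    - [[2.4,-1.2,0],0,0]
    - [[2.4,-1.2,0],0,0]
    - [[2.4,-1.2,0],0,0]
    - [[2.4,-1.2,0],0,0]
    - [[2.4,-1.2,0],0,0]
    - [[2.4,-1.2,0],0,0]
    - [[2.4,-1.2,0],0,0]
    - [[2.4,-1.2,0],0,0]
    - [[2.4,-1.2,0],0,0]
    - [[2.4,-1.2,0],0,0]
    - [[2.4,-1.2,0],0,0]

```text
clock: 9.32
position: [0.4888, 0.1735, 0.2088]
ee_rot: [0.836, 0.548, 0.005, -0.001]
ft_force: [1.1, 0.6, -0.2]
grip_width: -0.003
```

```bash
python3 -c "
from h import *
go((.4753,.3409,.1))
C=cal('top'); im,d=eyes.camera('top'); W=cloud('top',d,C)
x=np.array([.921,-.389]);c=np.array([.508,-.285])
for s in [-.024,-.018,-.012,-.006,.006,.012,.018,.024]:
    p=[*(c+s*x),.083]
    u,v=np.round(cv2.projectPoints(np.array([p]),C[2],C[3],C[0],C[1])[0].ravel()).astype(int); print(s,W[v-1:v+2,u-1:u+2].reshape(-1,3).mean(0).round(4))
cv2.imwrite('pics/t2.png',im)
"
```

```text
pos [0.4888 0.1735 0.2088] F [ 1.1  0.6 -0.2] tool-y yaw -23.5 z [ 0.007  0.007 -1.   ] delta cm [14.71 -7.97 10.98] t 9.3167
-0.024 [ 0.4843 -0.2745  0.0859]
-0.018 [ 0.4899 -0.2768  0.089 ]
-0.012 [ 0.4961 -0.2804  0.085 ]
-0.006 [ 0.5019 -0.2833  0.0851]
0.006 [ 0.5139 -0.2867  0.0824]
0.012 [ 0.52   -0.2898  0.0813]
0.018 [ 0.526  -0.2928  0.0806]
0.024 [ 0.5289 -0.2956  0.0812]
```

View pics/t2.png

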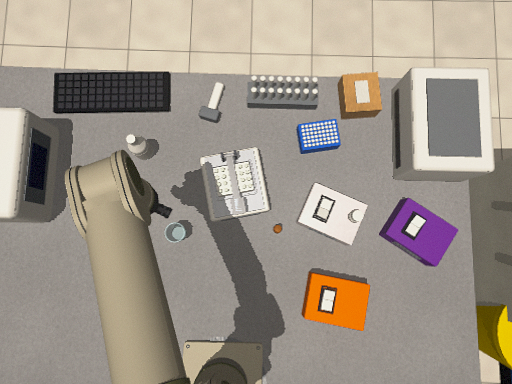

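The view shows the rocker at (323,208) tipped on: far half level at 81 mm, near half raised. Mixer, jar at (355,215) and vial at (278,228) are in place. Next is the long key.

Emit:
servo_tool:
  deltas:
    - [[2.4,-1.3,0],0,0]
    - [[2.4,-1.3,0],0,0]
    - [[2.4,-1.3,0],0,0]
    - [[2.4,-1.3,0],0,0]
    - [[2.4,-1.3,0],0,0]
    - [[2.4,-1.3,0],0,0]
    - [[0.6,-0.4,0],0,0]
    - [[0,0,3],-0.03,0]
    - [[0,0,3],0,0]
    - [[0,0,3],0,0]
    - [[0,0,0],0,0]

```text
clock: 10.28
position: [0.4685, 0.3604, 0.1116]
ee_rot: [0.824, 0.566, 0.003, -0.002]
ft_force: [-0.7, -1.5, -0.4]
grip_width: -0.001
```

```bash
python3 -c "
from h import *
go((.4753,.3409,.0585))"
```

```text
pos [0.4685 0.3604 0.1116] F [-0.7 -1.5 -0.4] tool-y yaw -21.0 z [ 0.003  0.007 -1.   ] delta cm [-1.62  1.34  5.3 ] t 10.2833
```

Emit:
servo_tool:
  deltas:
    - [[-1.6,1.3,0],0,0]
    - [[0,0,1.5],0,0]
    - [[0,0,1.5],0,0]
    - [[0,0,0.5],0,0]
    - [[0,0,0],0,0]

```text
clock: 10.7
position: [0.4766, 0.3382, 0.0784]
ee_rot: [0.825, 0.565, 0.003, -0.001]
ft_force: [-0.1, 0.8, 0.8]
grip_width: 0.006
```

```bash
python3 -c "
from h import *
go((.4753,.3409,.0525))"
```

```text
pos [0.4766 0.3382 0.0784] F [-0.1  0.8  0.8] tool-y yaw -21.1 z [ 0.003  0.006 -1.   ] delta cm [ 0.19 -0.22  2.59] t 10.7
```

Emit:
servo_tool:
  deltas:
    - [[0.2,-0.2,1.0],0,0]
    - [[0,0,0.6],0,0]
    - [[0,0,0.5],0,0]
    - [[0,0,0.4],0,0]
    - [[0,0,0.4],0,0]
    - [[0,0,0.3],0,0]
    - [[0,0,0.3],0,0]

```text
clock: 11.28
position: [0.4775, 0.3428, 0.0519]
ee_rot: [0.825, 0.565, 0.005, -0.003]
ft_force: [-16.2, -13.5, 41.8]
grip_width: 0.002
```

```bash
python3 -c "
from h import *
go((.4753,.3409,.0525))"
```

```text
pos [0.4775 0.3428 0.0519] F [-16.2 -13.5  41.8] tool-y yaw -21.2 z [ 0.005  0.01  -1.   ] delta cm [-0.26 -0.14 -0.06] t 11.2833
```

The key is at its stop (tip at 51.9 mm, 42 N). Now I lift clear and check everything.

Emit:
servo_tool:
  deltas:
    - [[0,0,0],0,0]
    - [[0,0,-1.5],0,0]
    - [[0,0,-3],0,0]
    - [[0,0,-4],0,0]
    - [[0,0,-4],0,0]
    - [[0,-3,-3],0,0]
    - [[0,-3,0],0,0]
    - [[0,0,0],0,0]
    - [[0,0,0],0,0]
    - [[0,0,0],0,0]

```text
clock: 12.12
position: [0.4202, 0.3635, 0.2157]
ee_rot: [0.825, 0.565, 0.006, -0.004]
ft_force: [0.4, 1.1, -0.8]
grip_width: -0.001
```

Run:
```python
from h import *
go((.4753,.3409,.0585))
def probe(n,W,C,p):
    u,v=np.round(cv2.projectPoints(np.array([p]),C[2],C[3],C[0],C[1])[0].ravel()).astype(int); return np.median(W[v-1:v+2,u-1:u+2].reshape(-1,3),0).round(4)
im0=np.load('side.npz')['im']
for n in ['top','side']:
    C=cal(n); im,d=eyes.camera(n); W=cloud(n,d,C)
    for k,p in dict(clamp=(.5211,-.0308,.105),rock_far=(.5246,-.292,.082),rock_near=(.4914,-.278,.088),key=(.4753,.3409,.0585),rnd=(.5557,.355,.0585),sq=(.5257,.2763,.0585)).items(): print(n,k,p,probe(n,W,C,p))
    cv2.imwrite(f'pics/{n}9.png',im)
```

```text
pos [0.4202 0.3635 0.2157] F [ 0.4  1.1 -0.8] tool-y yaw -21.2 z [ 0.006  0.014 -1.   ] delta cm [-0.35  5.94 15.73] t 12.1167
top clamp (0.5211, -0.0308, 0.105) [ 0.5221 -0.0322  0.1058]
top rock_far (0.5246, -0.292, 0.082) [ 0.5259 -0.2925  0.0811]
top rock_near (0.4914, -0.278, 0.088) [ 0.49   -0.2773  0.0884]
top key (0.4753, 0.3409, 0.0585) [0.474  0.3396 0.0581]
top rnd (0.5557, 0.355, 0.0585) [0.5566 0.3556 0.0575]
top sq (0.5257, 0.2763, 0.0585) [0.526  0.2767 0.0576]
side clamp (0.5211, -0.0308, 0.105) [ 0.5231 -0.0285  0.1046]
side rock_far (0.5246, -0.292, 0.082) [ 0.5249 -0.2923  0.0821]
side rock_near (0.4914, -0.278, 0.088) [ 0.4905 -0.2778  0.0886]
side key (0.4753, 0.3409, 0.0585) [0.4745 0.3435 0.0582]
side rnd (0.5557, 0.355, 0.0585) [0.5554 0.3528 0.0587]
side sq (0.5257, 0.2763, 0.0585) [0.526  0.2708 0.0594]
```

View pics/side9.png

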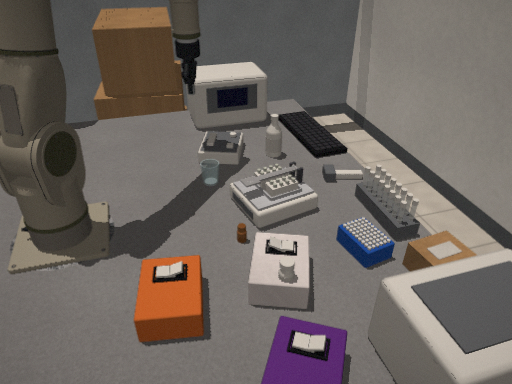

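The side view shows the bar flat over the rack at (280,185), the hand well above the console at (190,80), and every bystander where it was.

```bash
python3 -c "
from workcell import order
print(order.hand_in())"
```

```text
the job is handed in; nothing more can be done
None
```

I pushed the clamp bar down, switched the rocker on, pressed the long key and let it come up, in that order. I handed the job in at about 12 s of the 54 s, with the hand clear. The hand-in gave no verdict.

| Part | Last check (both cameras) | Expected |
|---|---|---|
| Clamp bar at clamp_press | 105–106 mm | 105 mm |
| Rocker far half | 81–82 mm | 82 mm (on) |
| Rocker near half | 88–89 mm (raised) | raised when on |
| Long key | 58 mm | 58.5 mm (up) |
| Small keys | 57.5–59.4 mm | 58.5 mm (up) |

- **Pressing force:** each press was carried on to its hard stop, with 39–46 N upward force read at the tool.
- **Rack and bystanders:** by eye in the pictures, all stood where they started; I did not measure their final positions.
- **Disagreements:** the two cameras differed by up to about 6 mm sideways at the small square key, and by 4 mm or less elsewhere. No check failed.

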